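# Bring the red-lidded jar of the sprung tool carousel to the front and hold it there

## Robot

A 6-joint arm with a two-finger parallel gripper is mounted at the origin on the work surface. World frame = base frame: x ahead of the robot, y to its left, z up, the work surface at z = 0. Lengths are in mm, angles in rad, forces in N, time in s.
With the tool pointing down it reaches from about 300 to 775 mm from the base axis. Payload 14.6 kg.
Tool frame: the origin (TCP) lies between the finger pads; the fingertips stand 19 mm ahead of it and the grasp point (between the pads) is the TCP; x points along the fingers, y is the direction in which the jaws open and shut, and the axes are right-handed (so a half turn about x gives the same grasp; the last joint's range is limited). The gripper opens to 94 mm and grips with 3 to 60 N. Pads are 16 mm wide; open, the fingers measure 119 mm over their backs; the gripper's body (75 mm by 177 mm) begins 78 mm behind the grasp point.
Start: joints at [1.163, 0.3, 1.521, -0, 1.321, -0.067], TCP at [183.83, 518.359, 224.446] pointing down, gripper open.
Joint ranges: [-3.03, 3.03], [-0.79, 2.21], [0.23, 2.52], [-1.04, 4.18], [0, 3.07], [-2.55, 2.55]. Speed limits (rad/s): [2.22, 2.22, 2.57, 3.14, 3.14, 3.14].

## Interface

Orientations are given as [roll, pitch, yaw] about the fixed x, y, z axes, in that order (R = Rz(yaw) Ry(pitch) Rx(roll)).
In Python, from cell import manip gives the robot as it stands.
- The arm moves only by the tool jog_arm, never from a script. Its argument "series" is one flat list of numbers, 7 for each row, row after row: the turn, a rotation vector about the world's x, y, z in rad, then the shift along the world's x, y, z in m, then the opening, from -1 (shut) to 1 (fully open). A call has 1 to 20 rows; each row is the pose to reach, as a shift and turn from the pose commanded when the call began; what a row does not reach only later rows make up. A row lasts 1/8 s, in which the tool goes at most 62.5 mm and 10.7 degrees, less where a joint would pass 70% of its speed; a pose out of reach is approached as far as the arm can. A call with a gripper value outside its range is refused whole. The fingers move at their own pace and stop on an object; "squeeze" is the grip in N (left out, the last holds). Time passes only in rows, so rows that repeat a pose let the fingers close. It gives the time, the measured TCP pose, the force and the opening at its end, in the units of the state.
- manip.read_state(): the state, without advancing time (a new reading comes with each control period).
- manip.camera(name): name is "scene" or "top" or "wrist"; returns a dict with "color" (400x640x3 uint8, blue, green, red), "range_z" (400x640 float32, mm along the optical axis (not along the pixel's ray), 0 where there is no reading), "fx", "fy", "cx", "cy" (pixels), "pose" (4x4, takes a point from camera to world coordinates); the wrist camera has in their place "mount" (4x4, takes a point from camera to tool coordinates, whose origin is the TCP and whose axes are the tool frame's). Camera axes: x right, y down, z forward; pixel columns grow to the right and rows downward; lengths in mm; the calibration is good to about 2 mm. The wrist camera is an equidistant fisheye: a pixel r from the principal point sees the ray r / f radians off the axis. A picture is of the moment at which its call begins: read the wrist's pose just before it.
- manip.sign_off(): hands the job in, once; it reports no verdict.
The state is a dict: "clock": time; "joints": joint angles; "qd": joint speeds; "effort": joint torques, N m; "eef_pos": TCP position; "eef_rot": TCP orientation; "wrist_force": force on the tool from outside, world axes, zero at the start; "moment": the same for the moment, N m; "finger_gap": finger opening in mm.
Only numpy, scipy, OpenCV 4.12 (cv2) and the standard library are available. Lean on these libraries where they do the work, as an engineer would, in place of code of your own. Each camera call takes 0.05 s, during which the arm holds its last target.

## Task

Take the jar carousel by one of its upright steel posts and turn it until the red-lidded jar stands squarely in front, in line with the yellow arrow on the foot; then finish holding the turntable still there with that post firmly gripped, because its return spring winds it back if you let go. Do not push on the jars, leave them all standing in their cups, and do not disturb the chuck key, V-block and mug beside it.

Things in the scene. Friction and masses are not known exactly. Their poses are not given: they have to be found in the camera images.
- stand: Green round foot of the carousel, 210 mm across, fixed to the bench. Origin on the carousel's upright axis at z = 0. Its -x axis is the FRONT: the flat yellow arrow at bench level points that way, tip 203 mm from the axis. It may stand turned by up to 35 degrees either way, so the front is where the arrow points, not simply towards the robot.
- turntable: Aluminium disc, 260 mm across, top face 34 mm up; turns 3.6 rad either way from parked, where it starts (its axes then lie along the stand's). Origin on the axis, z = 0. Weak return spring to parked, 0.05 N m per rad; friction 0.012 N m. Six black cups, 60 mm wide, 18 mm high, hold the jars at 85 mm radius, every 60 degrees, one (grey jar's) at its -x. Hub 22 mm radius, 96 mm high.
- front (a point): The front place: fixed point of the stand on the arrow's line, 85 mm from the axis, 34 mm above the bench, over which the red jar's centre must come.
- jar_red: The marked jar: glass, RED lid, 47 mm across, 65 mm high, 0.12 kg, standing loose (about 2 mm play) in one of the five cups that are not at the front. Origin: centre of its underside, 34 mm above the bench.
- post0 (a point): Centre of the top of post 0, one of six plain round upright steel posts fixed on the disc, 16 mm in diameter, 105 mm from the axis, half-way between cups; top 164 mm above the bench, 65 mm over the jars. Can be gripped from above and can turn between the fingers. Post 0 is 30 degrees anticlockwise, seen from above, from the grey-lidded jar; the others follow anticlockwise every 60 degrees.
- post1 (a point): Centre of the top of post 1, one of six plain round upright steel posts fixed on the disc, 16 mm in diameter, 105 mm from the axis, half-way between cups; top 164 mm above the bench, 65 mm over the jars. Can be gripped from above and can turn between the fingers. Post 0 is 30 degrees anticlockwise, seen from above, from the grey-lidded jar; the others follow anticlockwise every 60 degrees.
- post2 (a point): Centre of the top of post 2, one of six plain round upright steel posts fixed on the disc, 16 mm in diameter, 105 mm from the axis, half-way between cups; top 164 mm above the bench, 65 mm over the jars. Can be gripped from above and can turn between the fingers. Post 0 is 30 degrees anticlockwise, seen from above, from the grey-lidded jar; the others follow anticlockwise every 60 degrees.
- post3 (a point): Centre of the top of post 3, one of six plain round upright steel posts fixed on the disc, 16 mm in diameter, 105 mm from the axis, half-way between cups; top 164 mm above the bench, 65 mm over the jars. Can be gripped from above and can turn between the fingers. Post 0 is 30 degrees anticlockwise, seen from above, from the grey-lidded jar; the others follow anticlockwise every 60 degrees.
- post4 (a point): Centre of the top of post 4, one of six plain round upright steel posts fixed on the disc, 16 mm in diameter, 105 mm from the axis, half-way between cups; top 164 mm above the bench, 65 mm over the jars. Can be gripped from above and can turn between the fingers. Post 0 is 30 degrees anticlockwise, seen from above, from the grey-lidded jar; the others follow anticlockwise every 60 degrees.
- post5 (a point): Centre of the top of post 5, one of six plain round upright steel posts fixed on the disc, 16 mm in diameter, 105 mm from the axis, half-way between cups; top 164 mm above the bench, 65 mm over the jars. Can be gripped from above and can turn between the fingers. Post 0 is 30 degrees anticlockwise, seen from above, from the grey-lidded jar; the others follow anticlockwise every 60 degrees.
- jar_front: Jar like the red one but with a grey lid, standing loose in another cup. Origin: centre of its underside.
- jar_blue: Jar like the red one but with a blue lid, standing loose in another cup. Origin: centre of its underside.
- jar_white: Jar like the red one but with a white lid, standing loose in another cup. Origin: centre of its underside.
- jar_black: Jar like the red one but with a black lid, standing loose in another cup. Origin: centre of its underside.
- jar_green: Jar like the red one but with a green lid, standing loose in another cup. Origin: centre of its underside.
- chuck_key: Bystander: loose steel chuck key lying on the bench, T-shaped, about 90 x 110 x 22 mm. Origin near its middle at bench height.
- v_block: Bystander: loose steel V-block, 60 x 50 x 45 mm. Origin: centre of its underside.
- mug: Bystander: loose blue mug, 76 mm across, 85 mm high. Origin: centre of its underside.
There are look-alikes about, which are no part of the job. Leave any pink or purple look-alike of the jar_red alone.

How it is judged:
By the outcome, as a careful person would: the job done as asked, in the order asked, and still so for the second after the job is handed in, while the arm keeps its last pose, push and grip.
It also fails if it takes over 48 s, if anything falls off the work surface, if the arm or the gripper's body presses on something with over 40 N, if the wrist force passes 120 N, or if a joint passes its speed limit or range.

## Working session

There is one attempt and no reset: what is moved stays moved. The work goes in short steps, Python scripts to look and compute and a tool call to move; the robot and the scene stay as the last step left them, time stands still between calls to the robot, and variables do not carry over. Pictures are saved under pics/ and viewed, and the job is handed in when it is done.

Besides the shell and the picture viewer there is one more tool, called after "Call:" in YAML: its name, and indented under it one key for each argument. jog_arm: Moves the arm, as the interface text tells. Its arguments: {"type":"object","properties":{"series":{"type":"array","items":{"type":"number"}},"squeeze":{"type":"number"}},"required":["series"]}

```bash
mkdir -p pics; ls; python3 - <<'E'
from cell import manip
import cv2,numpy as np
print(manip.read_state())
for n in("scene","top"):
    c=manip.camera(n); cv2.imwrite(f"pics/{n}0.png",c["color"]); np.savez(f"{n}0.npz",**c)
    print(n,c["fx"],c["fy"],c["cx"],c["cy"],np.round(c["pose"],3).tolist())
E
```

```text
pics
{'clock': 0.0, 'joints': array([ 1.16341638e+00,  3.00462162e-01,  1.52160987e+00,  3.40702037e-05,
        1.32066985e+00, -6.66065811e-02]), 'qd': array([-0.00050672, -0.00096811,  0.00064178, -0.00070579, -0.00135054,
        0.00075615]), 'effort': array([ 2.94448755e-04, -5.31809700e+01, -3.52731299e+01,  7.07899220e-02,
        2.45124620e-02, -6.45804903e-05]), 'eef_pos': array([183.72002594, 518.14852222, 223.87903461]), 'eef_rot': array([-1.66611001,  1.56964662, -2.00689182]), 'wrist_force': array([-0.14913631,  0.04224645, -0.40739878]), 'moment': array([ 0.01015093,  0.00537106, -0.00462928]), 'finger_gap': 94.26456700691247}
scene 384.7647904432724 384.7647904432724 317.775826438288 199.68425650096663 [[0.846, 0.356, -0.398, 890.676], [0.534, -0.571, 0.624, -470.336], [-0.005, -0.74, -0.673, 667.345], [0.0, 0.0, 0.0, 1.0]]
top 384.49048917898403 384.49048917898403 319.4658712792264 193.37467652496846 [[0.006, -1.0, 0.012, 553.39], [-1.0, -0.006, 0.016, 33.133], [-0.016, -0.012, -1.0, 931.518], [0.0, 0.0, 0.0, 1.0]]
```

View pics/scene0.png

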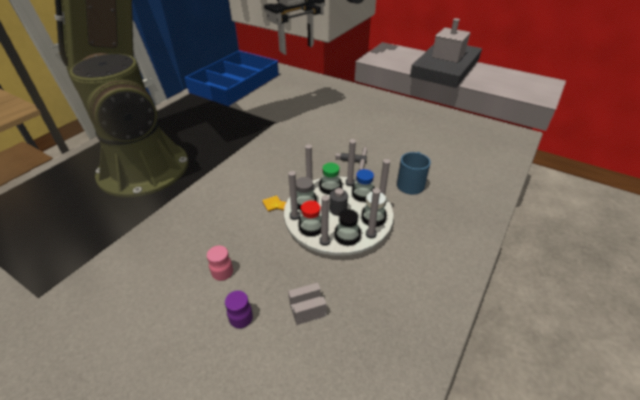

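View pics/top0.png

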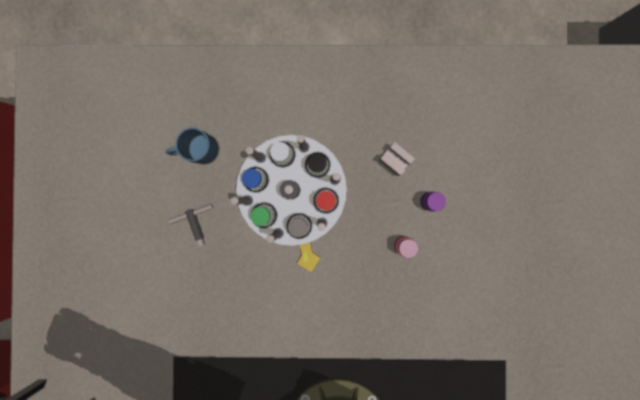

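The scene camera shows the carousel, with the red lid at (311,210), and the top camera shows it at (326,200). Things that could be taken for the red jar in the top view:
- **Red lid (326,200):** stands on the disc, in the cup next to the grey jar. This is the one described.
- **Pink look-alike (406,247):** on the bench.
- **Purple look-alike (434,201):** on the bench.

The yellow arrow is at (308,258) and the grey jar at (299,226). Next I'll measure these and check the choice in a crop.

```bash
cat > h.py <<'E'
import numpy as np,cv2
def ray(c,u,v,z):
    P=np.asarray(c["pose"]);d=P[:3,:3]@np.array([(u-c["cx"])/c["fx"],(v-c["cy"])/c["fy"],1.]);o=P[:3,3]
    return o+d*(z-o[2])/d[2]
def proj(c,p):
    P=np.asarray(c["pose"]);q=P[:3,:3].T@(np.asarray(p,float)-P[:3,3]);return np.array([c["cx"]+c["fx"]*q[0]/q[2],c["cy"]+c["fy"]*q[1]/q[2]])
def blobs(m,amin=20):
    n,l,s,ce=cv2.connectedComponentsWithStats(m.astype(np.uint8));return [(s[i,4],ce[i],l==i) for i in range(1,n) if s[i,4]>=amin]
E
python3 - <<'E'
from h import *
c={n:dict(np.load(f"{n}0.npz")) for n in("top","scene")}
for n in c:
    h=cv2.cvtColor(c[n]["color"],cv2.COLOR_BGR2HSV);H,S,V=[h[...,i].astype(int) for i in range(3)]
    M={"red":((H<6)|(H>174))&(S>170)&(V>90),"yellow":(H>18)&(H<32)&(S>150)&(V>120),"green":(H>50)&(H<75)&(S>140)&(V>60),"blue":(H>105)&(H<125)&(S>170)&(V>80)}
    for k,m in M.items():
        for a,ce,l in blobs(m):
            if 220<ce[0]<420 and 120<ce[1]<300: print(n,k,a,ce.round(1),ray(c[n],*ce,{"yellow":2}.get(k,99)).round(1))
t=c["top"];h=cv2.cvtColor(t["color"],cv2.COLOR_BGR2HSV)
m=((h[...,2]>165)&(h[...,1]<40)).astype(np.uint8); m[:,:230]=0;m[:,355:]=0
k=max(cv2.findContours(m,0,1)[0],key=cv2.contourArea); hull=cv2.convexHull(k)
print("circle",cv2.minEnclosingCircle(hull),cv2.fitEllipse(hull))
w=np.array([ray(t,*p,34)[:2] for p in hull[:,0]]);
A=np.c_[2*w,np.ones(len(w))];s=np.linalg.lstsq(A,(w**2).sum(1),rcond=None)[0];print("disc",s[:2],np.sqrt(s[2]+s[:2]@s[:2]))
im=cv2.resize(t["color"][120:285,215:365],None,fx=3.6,fy=3.6,interpolation=cv2.INTER_CUBIC);
cv2.imwrite("pics/crop.png",im)
E
```

```text
scene red 253 [310.  208.7] [556.2  23.1  99. ]
scene yellow 221 [273.3 203.3] [408.8  74.7   2. ]
scene green 154 [330.5 169.6] [523.7 163.2  99. ]
scene blue 156 [364.5 176.1] [604.3 183.9  99. ]
circle ((291.3473815917969, 189.8849639892578), 54.91649627685547) ((291.1579284667969, 189.86331176757812), (108.93569946289062, 109.61888122558594), 23.603696823120117)
disc [572.13889064 114.43044869] 127.7759549897512
```

View pics/crop.png

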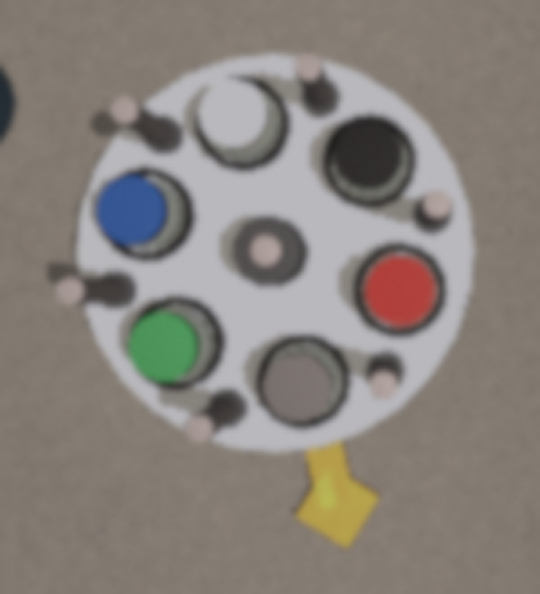

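The crop confirms it: the red lid at (400,290) sits in a cup on the disc, next to the grey one at (302,382) on the anticlockwise side. Post 0's top is between them at (384,384), and the arrow tip is at (347,549). Next I'll refine the positions by mask, using both views.

```bash
python3 - <<'E'
from h import *
c={n:dict(np.load(f"{n}0.npz")) for n in("top","scene")}
t=c["top"];h=cv2.cvtColor(t["color"],cv2.COLOR_BGR2HSV);H,S,V=[h[...,i].astype(int) for i in range(3)]
reg=np.zeros(H.shape,bool);reg[120:285,215:365]=1
ax=np.array([572.1,114.4])
def rep(k,p): d=p[:2]-ax;print(k,p.round(1),"r %.1f ang %.2f"%(np.hypot(*d),np.degrees(np.arctan2(d[1],d[0]))%360))
for k,m,z in(("red",((H<8)|(H>172))&(S>120),99),("yellow",(H>18)&(H<32)&(S>110),1),("green",(H>50)&(H<80)&(S>90),99),("blue",(H>100)&(H<125)&(S>110),99)):
    for a,ce,l in blobs(m&reg):
        print(a,ce.round(1));rep(k,ray(t,*ce,z))
        if k=="yellow":
            ys,xs=np.nonzero(l);w=np.array([ray(t,x,y,1)[:2] for x,y in zip(xs,ys)]);d=w-ax;i=np.argmax(np.hypot(*d.T));rep("tip",w[i])
# posts/hub: pinkish bright tops
m=reg&(cv2.subtract(t["color"][...,2],t["color"][...,0])>14)&(V>170)&(S<80)
for a,ce,l in blobs(m,5): print(a,ce.round(1));rep("post",ray(t,*ce,164)); rep("hub?",ray(t,*ce,96))
# predicted: red jar and post projected into scene
for n in("scene","top"):
    im=c[n]["color"].copy();x0,y0=((255,130) if n=="scene" else (215,120));im=cv2.resize(im[y0:y0+150,x0:x0+150],None,fx=4,fy=4,interpolation=cv2.INTER_CUBIC)
    th=np.radians(194.5)
    pts=[(ax[0],ax[1],96)]+[(*(ax+105*np.array([np.cos(th+np.pi/6+i*np.pi/3),np.sin(th+np.pi/6+i*np.pi/3)])),164) for i in range(6)]+[(*(ax+85*np.array([np.cos(th+i*np.pi/3),np.sin(th+i*np.pi/3)])),99) for i in range(6)]+[(*(ax+203*np.array([np.cos(th),np.sin(th)])),1)]
    for p in pts:
        q=(proj(c[n],p)-[x0,y0]+.5)*4-.5;cv2.drawMarker(im,tuple(int(v) for v in q),(255,0,255),cv2.MARKER_CROSS,12,1)
    cv2.imwrite(f"pics/chk_{n}.png",im)
E
```

```text
280 [325.7 200.3]
red [548.3  33.3  99. ] r 84.6 ang 253.63
369 [307.7 257.6]
yellow [408.9  76.1   1. ] r 167.6 ang 193.20
tip [376.8  67.9] r 200.8 ang 193.40
277 [259.9 215.7]
green [514.1 175.9  99. ] r 84.5 ang 133.32
275 [251. 178.]
blue [595.8 195.8  99. ] r 84.8 ang 73.76
17 [336.4 175.9]
post [597.6  12.2 164. ] r 105.4 ang 284.00
hub? [601.5  10.3  96. ] r 108.2 ang 285.78
14 [289.4 189.2]
post [570.5 106.  164. ] r 8.5 ang 258.96
hub? [572.  112.5  96. ] r 1.9 ang 266.50
19 [321.2 226.7]
post [496.   41.9 164. ] r 105.1 ang 223.59
hub? [490.9  42.7  96. ] r 108.3 ang 221.43
9 [304.  243.2]
post [462.9  76.1 164. ] r 115.8 ang 199.33
hub? [454.9  79.9  96. ] r 122.2 ang 196.40
```

View pics/chk_scene.png

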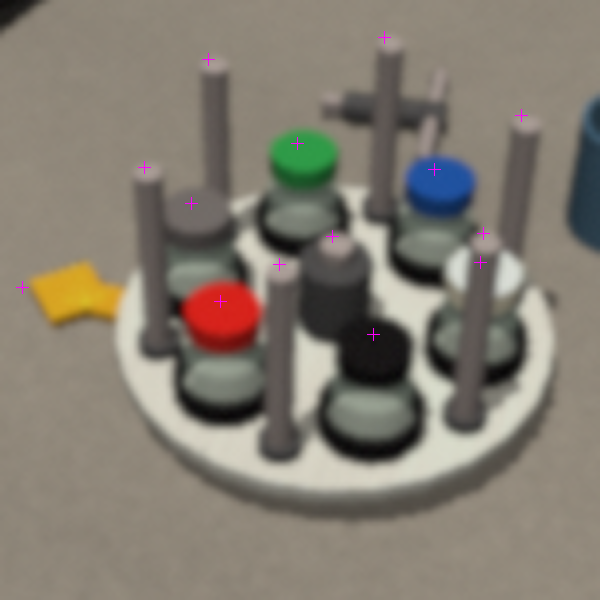

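View pics/chk_top.png

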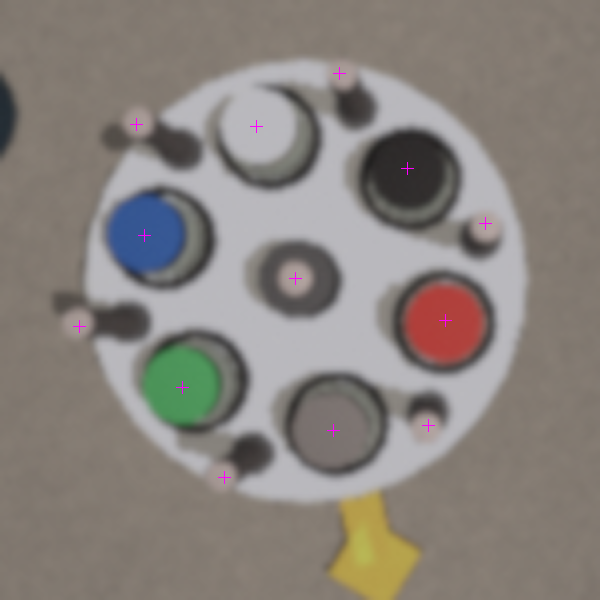

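Every measured angle gives a front direction of about 193.5°: red 253.6−60, green 133.3+60, blue 73.8+120, arrow tip 193.4, posts 193.6 and 194.0. The radii (84.6, 105.1–105.4) match the stated 85 and 105 mm. The plan is to grip post 0 at about (496, 42), with the jaws tangential, and turn it −60° about (572.1, 114.4).

```bash
python3 - <<'E'
from cell import manip
from h import *
from scipy.spatial.transform import Rotation as R
s=manip.read_state();M=R.from_euler('xyz',s["eef_rot"]).as_matrix();print(M.round(3),s["clock"],s["eef_pos"])
a=np.degrees(np.arctan2(M[1,1],M[0,1]));print("tool y heading",a, "turn to 133.5:",(133.5-a+90)%180-90, "j1-based", np.degrees(s["joints"]))
E
```

```text
[[-0.     0.334  0.942]
 [-0.001  0.942 -0.334]
 [-1.    -0.001 -0.   ]] 0.1 [183.75411878 518.15892725 223.93386412]
tool y heading 70.47410804497434 turn to 133.5: 63.025891955025656 j1-based [ 6.66570855e+01  1.72130910e+01  8.71771516e+01 -4.68356528e-04
  7.56712646e+01 -3.81690445e+00]
```

Call:
jog_arm:
  series: [0, 0, 0.15, 0.04, -0.06, 0.01, 1, 0, 0, 0.3, 0.08, -0.115, 0.01, 1, 0, 0, 0.45, 0.11, -0.17, 0.01, 1, 0, 0, 0.6, 0.145, -0.22, 0.01, 1, 0, 0, 0.75, 0.175, -0.27, 0.01, 1, 0, 0, 0.9, 0.21, -0.32, 0.01, 1, 0, 0, 1.0, 0.24, -0.37, 0.01, 1, 0, 0, 1.1, 0.275, -0.42, 0.01, 1, 0, 0, 1.1, 0.3, -0.46, 0.01, 1, 0, 0, 1.1, 0.312, -0.476, 0.01, 1, 0, 0, 1.1, 0.312, -0.476, 0.01, 1, 0, 0, 1.1, 0.312, -0.476, 0.01, 1]
  squeeze: 20

```text
clock: 1.6
eef_pos: [495.2, 43.5, 234.3]
eef_rot: [1.951, 1.57, 2.711]
wrist_force: [-0.1, 0.6, -0.1]
finger_gap: 93.9
```

```bash
python3 - <<'E'
from cell import manip
from h import *
from scipy.spatial.transform import Rotation as R
s=manip.read_state();c=manip.camera("wrist");np.savez("w1.npz",**c)
M=R.from_euler('xyz',s["eef_rot"]).as_matrix();print(s["eef_pos"],np.degrees(np.arctan2(M[1,1],M[0,1])),M[:,0].round(3),s["clock"],s["joints"].round(2))
T=np.eye(4);T[:3,:3]=M;T[:3,3]=s["eef_pos"];P=T@c["mount"];print(P.round(2),c["fx"],c["cx"],c["cy"])
def pf(p):
    q=P[:3,:3].T@(np.array(p)-P[:3,3]);th=np.arctan2(np.hypot(q[0],q[1]),q[2]);u=q[:2]/np.hypot(q[0],q[1]);return np.array([c["cx"],c["cy"]])+c["fx"]*th*u
im=c["color"].copy()
th=np.radians(193.5);ax=np.array([572.1,114.4])
for i in range(6):
    a=th+np.pi/6+i*np.pi/3
    for p in((*(ax+105*np.array([np.cos(a),np.sin(a)])),164),(*(ax+85*np.array([np.cos(a-np.pi/6),np.sin(a-np.pi/6)])),99)):
        q=pf(p);cv2.drawMarker(im,tuple(int(round(v)) for v in q),(255,0,255),cv2.MARKER_CROSS,10,1)
    if i==0: print("post0 px",pf((*(ax+105*np.array([np.cos(a),np.sin(a)])),164)))
cv2.imwrite("pics/w1.png",im)
E
```

```text
[495.24715348  43.52818174 234.3479889 ] 133.56141511683862 [-0.  0. -1.] 1.6 [ 0.01  0.17  1.65  0.    1.31 -2.32]
[[-6.9000e-01  7.0000e-01  1.9000e-01  4.4054e+02]
 [ 7.3000e-01  6.6000e-01  1.8000e-01 -9.5600e+00]
 [ 0.0000e+00  2.6000e-01 -9.7000e-01  3.9524e+02]
 [ 0.0000e+00  0.0000e+00  0.0000e+00  1.0000e+00]] 309.70691628693146 321.7014739298902 196.80019518834945
post0 px [320.70980743 213.40164401]
```

View pics/w1.png

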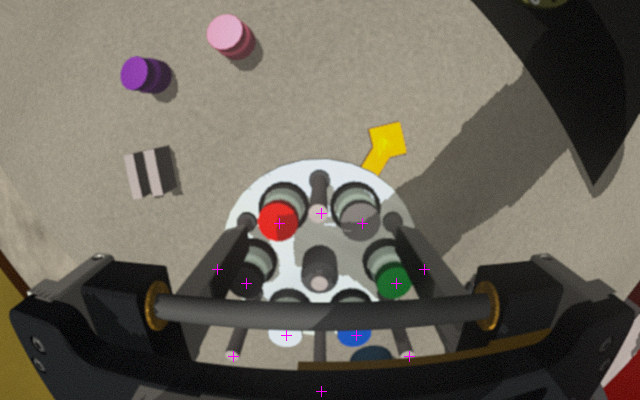

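The wrist picture shows post 0's top at about (318,213), against a predicted (321,213). The red lid at (279,220) and grey lid at (360,221) are also within 2–3 px of prediction, and the tool is centred over the post. I'll descend and grip.

Call:
jog_arm:
  series: [0, 0, 0, 0, 0, -0.02, 0.3, 0, 0, 0, 0, 0, -0.04, 0.3, 0, 0, 0, 0, 0, -0.06, 0.3, 0, 0, 0, 0, 0, -0.08, 0.3, 0, 0, 0, 0, 0, -0.09, 0.3, 0, 0, 0, 0, 0, -0.09, 0.3]

```text
clock: 2.4
eef_pos: [495.5, 42.9, 144.4]
eef_rot: [2.319, 1.57, 3.079]
wrist_force: [-0.5, -0.1, -0.2]
finger_gap: 61.2
```

Call:
jog_arm:
  series: [0, 0, 0, 0, 0, 0, -0.3, 0, 0, 0, 0, 0, 0, -0.6, 0, 0, 0, 0, 0, 0, -1, 0, 0, 0, 0, 0, 0, -1, 0, 0, 0, 0, 0, 0, -1, 0, 0, 0, 0, 0, 0, -1]

```text
clock: 3.15
eef_pos: [495.8, 42.3, 144.5]
eef_rot: [-1.472, 1.571, -0.713]
wrist_force: [0.2, -0.2, 1.1]
finger_gap: 15.8
```

The gap reads 15.8 mm, so the 16 mm post is in the jaws. Next I'll work out the arc.

```bash
python3 - <<'E'
import numpy as np
r0=np.array([495.85,42.3])-[572.1,114.4]
for i in range(1,19):
    t=i/18;s=.5*(1-np.cos(np.pi*t));f=-np.radians(60)*s;R=np.array([[np.cos(f),-np.sin(f)],[np.sin(f),np.cos(f)]])
    d=(R@r0-r0)/1000;print("%.3f %.4f %.4f"%(f,*d))
E
```

```text
-0.008 -0.0006 0.0006
-0.032 -0.0022 0.0024
-0.070 -0.0049 0.0055
-0.122 -0.0082 0.0099
-0.187 -0.0121 0.0154
-0.262 -0.0161 0.0222
-0.345 -0.0199 0.0300
-0.433 -0.0232 0.0386
-0.524 -0.0258 0.0478
-0.615 -0.0276 0.0572
-0.703 -0.0285 0.0664
-0.785 -0.0286 0.0750
-0.860 -0.0281 0.0829
-0.925 -0.0272 0.0896
-0.977 -0.0262 0.0950
-1.016 -0.0252 0.0989
-1.039 -0.0246 0.1013
-1.047 -0.0243 0.1021
```

Call:
jog_arm:
  series: [0, 0, -0.008, -0.0006, 0.0006, 0, -1, 0, 0, -0.032, -0.0022, 0.0024, 0, -1, 0, 0, -0.07, -0.0049, 0.0055, 0, -1, 0, 0, -0.122, -0.0082, 0.0099, 0, -1, 0, 0, -0.187, -0.0121, 0.0154, 0, -1, 0, 0, -0.262, -0.0161, 0.0222, 0, -1, 0, 0, -0.345, -0.0199, 0.03, 0, -1, 0, 0, -0.433, -0.0232, 0.0386, 0, -1, 0, 0, -0.524, -0.0258, 0.0478, 0, -1, 0, 0, -0.615, -0.0276, 0.0572, 0, -1, 0, 0, -0.703, -0.0285, 0.0664, 0, -1, 0, 0, -0.785, -0.0286, 0.075, 0, -1, 0, 0, -0.86, -0.0281, 0.0829, 0, -1, 0, 0, -0.925, -0.0272, 0.0896, 0, -1, 0, 0, -0.977, -0.0262, 0.095, 0, -1, 0, 0, -1.016, -0.0252, 0.0989, 0, -1, 0, 0, -1.039, -0.0246, 0.1013, 0, -1, 0, 0, -1.047, -0.0243, 0.1021, 0, -1, 0, 0, -1.047, -0.0243, 0.1021, 0, -1, 0, 0, -1.047, -0.0243, 0.1021, 0, -1]
  squeeze: 30

```text
clock: 5.65
eef_pos: [472.4, 144.3, 144.5]
eef_rot: [0.171, 1.568, -0.118]
wrist_force: [9.0, -1.5, -3.5]
finger_gap: 15.6
```

```bash
cat > look.py <<'E'
import sys
from cell import manip
from h import *
from scipy.spatial.transform import Rotation as R
tag=sys.argv[1]
s=manip.read_state();M=R.from_euler('xyz',s["eef_rot"]).as_matrix()
print(s["eef_pos"].round(2),np.degrees(np.arctan2(M[1,1],M[0,1])).round(2),M[:,0].round(3),s["wrist_force"].round(1),s["moment"].round(2),s["finger_gap"])
ax=np.array([572.1,114.4])
for n in("top","scene"):
    c=manip.camera(n);np.savez(f"{n}{tag}.npz",**c)
    im=c["color"];h=cv2.cvtColor(im,cv2.COLOR_BGR2HSV);H,S,V=[h[...,i].astype(int) for i in range(3)]
    for k,m in(("red",((H<8)|(H>172))&(S>120)),("green",(H>50)&(H<80)&(S>90)),("blue",(H>100)&(H<125)&(S>110))):
        for a,ce,l in blobs(m,40):
            if 215<ce[0]<400 and 120<ce[1]<285:
                p=ray(c,*ce,99);d=p[:2]-ax;print(n,k,a,ce.round(1),p.round(1),"r %.1f ang %.2f"%(np.hypot(*d),np.degrees(np.arctan2(d[1],d[0]))%360))
    cv2.imwrite(f"pics/{n}{tag}.png",im)
c=manip.camera("wrist");cv2.imwrite(f"pics/w{tag}.png",c["color"])
a=cv2.resize(cv2.imread(f"pics/top{tag}.png")[100:300,200:400],(400,400),interpolation=cv2.INTER_CUBIC);b=cv2.resize(cv2.imread(f"pics/scene{tag}.png")[100:300,230:430],(400,400),interpolation=cv2.INTER_CUBIC)
cv2.imwrite(f"pics/both{tag}.png",np.hstack([a,b]))
E
python3 look.py 2
```

```text
[472.43 144.27 144.5 ] 73.45 [ 0.003 -0.    -1.   ] [ 9.  -1.5 -3.5] [-0.33 -1.55  0.08] 15.599168276500519
top red 302 [296.6 227.5] [489.1  96.   99. ] r 85.0 ang 192.53
top green 273 [251.2 177.5] [596.9 195.4  99. ] r 84.7 ang 72.98
top blue 275 [279.6 151.2] [654.4 134.   99. ] r 84.6 ang 13.40
scene red 252 [303.8 183.9] [498.9  84.6  99. ] r 79.0 ang 202.15
scene red 54 [220.5 262.8] [ 494.3 -187.3   99. ] r 311.5 ang 255.53
scene green 219 [364.4 176.3] [604.3 183.2  99. ] r 75.9 ang 64.89
scene blue 56 [368.5 198.4] [647.3 118.8  99. ] r 75.3 ang 3.34
scene blue 74 [381.1 200.3] [673.6 127.7  99. ] r 102.4 ang 7.46
```

View pics/both2.png

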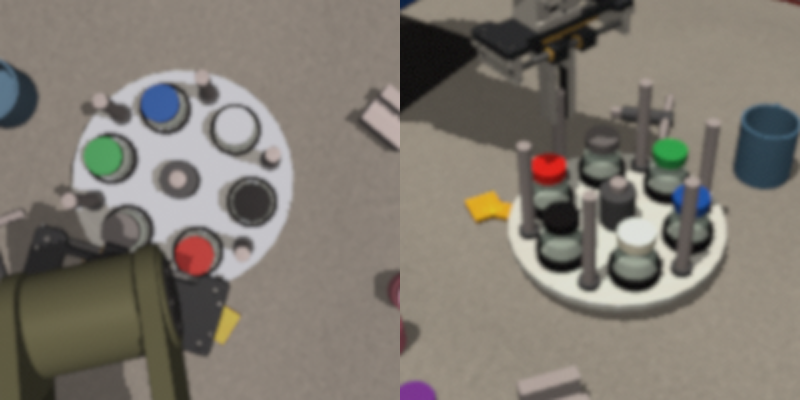

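View pics/w2.png

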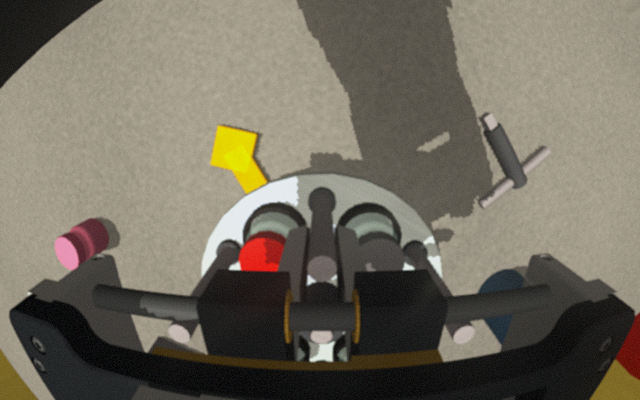

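The red jar now stands at the front. The top view puts red at 192.5°, green at 73.0° and blue at 13.4°, so the disc is about 0.5–0.7° past the arrow line. The arm also pulls radially with about 9 N. I'll trim both.

Call:
jog_arm:
  series: [0, 0, 0.006, 0.0003, -0.0008, 0, -1, 0, 0, 0.012, 0.0006, -0.0015, 0, -1, 0, 0, 0.012, 0.0006, -0.0015, 0, -1, 0, 0, 0.012, 0.0006, -0.0015, 0, -1, 0, 0, 0.012, 0.0006, -0.0015, 0, -1]

```text
clock: 6.42
eef_pos: [472.1, 143.0, 144.5]
eef_rot: [0.256, 1.571, -0.02]
wrist_force: [1.0, 0.5, 1.9]
finger_gap: 15.6
```

```bash
python3 look.py 3
```

```text
[472.13 142.98 144.51] 74.19 [ 0. -0. -1.] [1.  0.5 1.9] [ 0.01 -0.15  0.09] 15.580378186941806
top red 298 [297.1 227.3] [489.5  94.8  99. ] r 84.9 ang 193.33
top green 274 [251.  178.2] [595.4 195.8  99. ] r 84.6 ang 73.99
top blue 279 [279.2 151.3] [654.1 134.9  99. ] r 84.5 ang 14.07
scene red 248 [303.8 184.2] [499.5  83.8  99. ] r 78.8 ang 202.85
scene red 79 [220.6 264.4] [ 497.1 -190.1   99. ] r 313.6 ang 256.16
scene green 216 [364.2 176. ] [603.5 183.9  99. ] r 76.3 ang 65.71
scene blue 60 [368.8 198.2] [647.7 119.6  99. ] r 75.8 ang 3.96
scene blue 68 [381.3 199.9] [673.4 129.2  99. ] r 102.4 ang 8.32
```

View pics/both3.png

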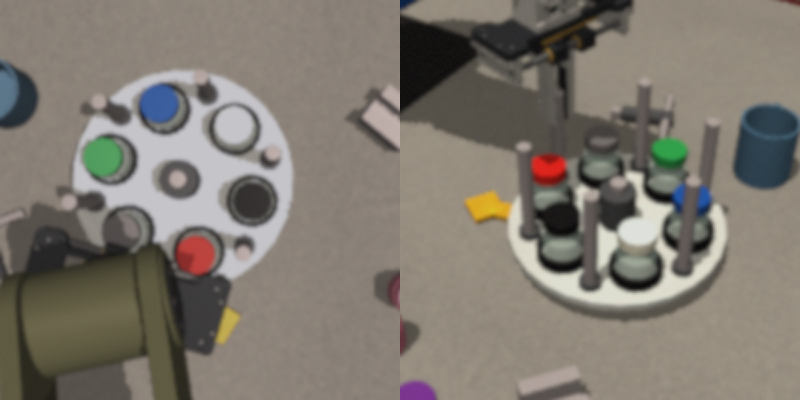

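Red is now at 193.3°, against 193.4–193.5° for the arrow, and the forces are near zero. I'll settle briefly, check the bystanders, and hand in.

Call:
jog_arm:
  series: [0, 0, 0, 0, 0, 0, -1, 0, 0, 0, 0, 0, 0, -1, 0, 0, 0, 0, 0, 0, -1, 0, 0, 0, 0, 0, 0, -1]

```text
clock: 7.08
eef_pos: [472.1, 143.0, 144.5]
eef_rot: [1.319, 1.571, 1.044]
wrist_force: [0.4, -0.0, 2.8]
finger_gap: 15.7
```

```bash
python3 look.py 4 | head -4; python3 - <<'E'
from h import *
for n,boxes in(("top",{"mug":(125,165,165,220),"vblock":(138,178,378,418),"key":(203,248,165,190)}),("scene",{"mug":(150,195,395,432),"vblock":(283,322,285,330)})):
    a=np.load(f"{n}0.npz")["color"].astype(np.float32);b=np.load(f"{n}4.npz")["color"].astype(np.float32)
    for k,(y0,y1,x0,x1) in boxes.items():
        g=lambda i:cv2.cvtColor(i[y0:y1,x0:x1].astype(np.uint8),cv2.COLOR_BGR2GRAY).astype(np.float32)
        print(n,k,np.abs(g(a)-g(b)).mean().round(2),cv2.phaseCorrelate(g(a),g(b)))
E
```

```text
[472.14 143.02 144.52] 74.2 [ 0.  0. -1.] [ 0.4 -0.   2.8] [0.12 0.07 0.05] 15.676166553974905
top red 298 [297.1 227.3] [489.5  94.8  99. ] r 84.9 ang 193.33
top green 274 [251.  178.2] [595.4 195.8  99. ] r 84.6 ang 73.99
top blue 278 [279.1 151.4] [654.1 135.   99. ] r 84.5 ang 14.11
top mug 6.12 ((0.06995400882670566, 0.014069718208990167), 0.9496608932813009)
top vblock 8.43 ((-0.038940386451166376, 0.004195413179225227), 0.966668683886528)
top key 8.17 ((0.4494427893400541, 0.591142555557294), 1.038521573384603)
scene mug 3.21 ((0.04197507701911363, 0.46430267154875793), 0.8979342895083957)
scene vblock 4.62 ((0.4033801679865405, 0.023793863561380135), 0.9903726710213555)
```

```bash
python3 -c "
from cell import manip
print(manip.sign_off())"
```

```text
the job is handed in; nothing more can be done
None
```

I gripped post 0 (between the grey and red jars) from above and turned the carousel about 60° clockwise. A small trim back took out a slight overshoot and a 9 N sideways pull. The red jar is now in front, and I handed the job in at about 7 s with the post still held at 30 N.

**Last checks:**
- **Alignment:** the red jar is at 193.3°, 84.9 mm from the axis, against 193.4–193.5° for the arrow. Two other lids point to within about 0.6° of the same line, the likely uncertainty.
- **Grip:** the fingers read 15.7 mm on the 16 mm post, and the wrist force is about 3 N.
- **Jars:** all six are standing in their cups.
- **Bystanders:** the mug, V-block and chuck key shifted by less than 0.6 px between the first and last pictures. The chuck key was only checked from the top, where the arm's shadow partly covers it.

**Checks that disagreed:**
- **Scene camera:** it put the red jar at about 203°, 79 mm out. The posts hide parts of the lids in that view, so I relied on the top camera.
- **Axis position:** the radial pull suggests my estimate of the carousel's axis was about 1 mm off.

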